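# Raise the weighted hold-down and slide the bench block home

## Robot

A 6-joint arm with a two-finger parallel gripper is mounted at the origin on a cart in front of the work surface, level with it; the furniture and walls round the work are solid. World frame = base frame: x ahead of the robot, y to its left, z up, the work surface at z = 0. Lengths are in m, angles in rad, forces in N, time in s.
With the tool pointing down it reaches from about 0.35 to 0.875 m from the base axis. Payload 15.5 kg.
Tool frame: the origin (TCP) lies between the finger pads; the fingertips stand bot.nose_length ahead of it and the grasp point (between the pads) lies 11 mm behind it (bot.nose_length is the distance from the TCP to the fingertips, in m); z points along the fingers, y is the direction in which the jaws open and shut (so a half turn about z gives the same grasp; the last joint's range is limited). The gripper opens to 85 mm and grips with 20 to 120 N. Pads are 22 mm wide; open, the fingers measure 114 mm over their backs; the gripper's body (76 mm by 85 mm) begins 54 mm behind the grasp point. The pads swing forward as they close: fully open they stand 13 mm farther back than shut.
Start: joints at [1.218, 0.494, 1.345, -0, 1.302, -0.096], TCP at [0.159, 0.605, 0.239] pointing down, gripper open.
Joint ranges: [-2.91, 2.91], [-0.82, 2.16], [0.22, 2.67], [-1.22, 4.37], [0.12, 2.79], [-3.08, 3.08]. Speed limits (rad/s): [1.89, 1.89, 2.57, 3.01, 3.01, 3.01].

## Interface

Orientations are given as a rotation vector (axis times angle).
In Python, from rig import bot, get_image, ticket, models gives the robot as it stands.
- The arm moves only by the shell command python3 -m creep 'ROWS' [FORCE]. ROWS is JSON, a list of rows, each a list of 3 entries, a list of its own where there are three numbers: the opening, from 0 (shut) to 1 (fully open), then the shift along the tool's x, y, z in mm, then the turn, a rotation vector about the tool's x, y, z in degrees. A call has 1 to 10 rows; each row is the pose to reach, as a shift and turn from the pose commanded when the call began, along the tool's axes at that moment; what a row does not reach only later rows make up. A row lasts 1/12 s, in which the tool goes at most 41.7 mm and 7.16 degrees, less where a joint would pass 70% of its speed; a pose out of reach is approached as far as the arm can. A call with a gripper value outside its range is refused whole. The fingers move at their own pace and stop on an object; FORCE is the grip in N (left out, the last holds). Time passes only in rows, so rows that repeat a pose let the fingers close. It gives the time, the measured TCP pose, the force and the opening at its end, in the units of the state.
- bot.get_obs(): the state, without advancing time (a new reading comes with each control period).
- get_image(name): name is "scene" or "top"; returns a dict with "image" (420x560x3 uint8, red, green, blue), "K" (3x3 intrinsics, pixels), "k1" (the pictures are not rectified: a ray, as slopes to the right and down, at radius r is drawn at 1 + k1 r^2 times it, then the intrinsics apply), "eye" and "orientation" of the camera in the world. Camera axes: x right, y up, looking along -z (the intrinsics and any distortion apply to the point x, -y, -z); pixel columns grow to the right and rows downward; lengths in m; the calibration is good to about 2 mm. A picture is of the moment at which its call begins. There is no depth.
- ticket.job_done(): hands the job in, once; it reports no verdict.
Trained networks look in a picture, given as the dict that the camera call returned (one of the last four; its "shot" number tells which), for a name from the list of things; names that differ only in an ending like _2 or _b are one class to them, and where a whole thing is asked for, a point or a joint stands for the part that bears it (a point fixed in the world has none). Each returns a list of dicts, best first, with "confidence" (0 to 1); they miss things now and then, are a little off and sometimes report something else, mostly with a low value. They report only what shows in the picture. A call takes as long as a camera call. They do not tell look-alikes from the thing itself.
- models.recognise(name, picture): "bbox" ([left, top, right, bottom] in pixels, round what is visible of it).
The state is a dict: "time": time; "joint_positions": joint angles; "joint_vel": joint speeds; "tau": joint torques, N m; "ee_pos": TCP position; "tool_rot": TCP orientation; "wrist_force": force on the tool from outside, world axes, zero at the start; "wrist_torque": the same for the moment, N m; "opening": opening from 0.0 (shut) to 1.0 (fully open).
Only numpy, scipy, OpenCV 4.12 (cv2) and the standard library are available. Lean on these libraries where they do the work, as an engineer would, in place of code of your own. Each camera call takes 0.05 s, during which the arm holds its last target.

## Task

Push the jig's weighted hold-down arm up past its balance point, so that it tips back and stays raised by itself. Then push the steel bench block, flat on the bench, straight in to where the arm's pad was, until it sits square and flush against the jig's back stop. Only push, never lift the block, and leave the brass can, the pink jar and the wooden spool as they stand.

Things in the scene. Friction and masses are not known exactly. Their poses are not given: they have to be found in the camera images.
- jig: Dark steel hold-down jig, fixed. Origin on the bench at the middle of the block's place; x from the mouth to the back stop, y to the pillar, z up. Back stop: bar 16 mm high and deep, flat face at x = +31 mm, y = -50 to 140 mm. Pillar at y = 110 mm: 42 mm in x, 38 mm in y, 103 mm high with a foot 70 x 76 x 10 mm. Otherwise open bench.
- holddown (a joint): Angle of the steel arm (0.5 to 0.8 kg) about its hinge along jig x. 0 = lowered: its 16 x 10 mm bar lies level along jig -y and a rod with a rubber pad (22 mm across, underside 10 mm over the bench) hangs at the jig origin, barring the block. Grows as the free end rises and goes over to +y; 1.57 upright, 1.70 on its stop. Balances at about 0.89, damped fall either side. 1 to 2 N lifts the handle.
- handle (a point): Middle of the wooden cross handle at the arm's free end: round rod 13 mm thick, 74 mm long, parallel to the hinge (along jig x), 180 mm from the hinge. Lowered it lies at jig (0, -70, 90) mm, with free space under it and on its -y side, from where slanting fingers can push it up from below. Lamp and magnifier arms hang over the far half of the bench, some 0.5 m up.
- hinge (a point): Middle of the hinge of the hold-down arm, at jig (0, 110, 90) mm; does not move in the jig.
- weight (a point): Middle of the brass counterweight of the arm: a cylinder 40 mm across and 34 mm long on a short stalk square to the arm. Lowered, it stands upright 72 mm above the hinge; it swings over to jig +y as the arm rises, and pushing it that way raises the arm too.
- bench_block: Polished steel bench block, 62 x 62 x 20 mm, 0.6 kg (0.8 to 1.25 times), loose, lying flat on the bench in front of the jig's mouth (jig x about -70 to -90 mm), turned a little. Origin in the middle of its underside; x and y square to its sides, z up.
- brass_can: Loose brass can, 36 mm across, 64 mm tall; origin in the middle of its underside. A bystander.
- pink_jar: Loose pink jar with a black cap, 49 mm across, 58 mm tall; origin in the middle of its underside. A bystander.
- wood_spool: Loose wooden spool, 38 mm across, 60 mm tall; origin in the middle of its underside. A bystander.
Things that resemble listed ones, but are neither listed nor needed, are in the scene too. What is shaped like the bench_block but red is not meant.

How it is judged:
By the outcome, as a careful person would: the job done as asked, in the order asked, and still so for the second after the job is handed in, with the robot touching nothing.
It also fails if it takes over 54 s, if anything falls off the work surface, if the arm or the gripper's body presses on something with over 40 N, if the wrist force passes 120 N, or if a joint passes its speed limit or range.

## Working session

There is one attempt and no reset: what is moved stays moved. The work goes in short steps, Python scripts to look and compute and a shell command to move; the robot and the scene stay as the last step left them, time stands still between calls to the robot, and variables do not carry over. Pictures are saved under pics/ and viewed, and the job is handed in when it is done.

```bash
ls; mkdir -p pics
python3 - <<'E'
from rig import bot,get_image,models
import cv2,numpy as np
o=bot.get_obs()
print({k:np.round(v,3).tolist() for k,v in o.items()}, bot.nose_length)
for n in ["scene","top"]:
    p=get_image(n); cv2.imwrite(f"pics/{n}0.png",p["image"][:,:,::-1])
    print(n,p["K"].tolist() if hasattr(p["K"],'tolist') else p["K"],p["k1"],p["eye"],p["orientation"])
    for t in ["jig","holddown","handle","weight","bench_block","brass_can","pink_jar","wood_spool"]:
        print(t,[(np.round(d["bbox"]).tolist(),round(d["confidence"],2)) for d in models.recognise(t,p)])
E
```

```text
pics
{'time': 0.0, 'joint_positions': [1.219, 0.494, 1.346, 0.0, 1.303, -0.096], 'joint_vel': [0.001, -0.0, -0.001, 0.001, -0.002, -0.002], 'tau': [0.003, -88.215, -38.391, 0.0, 0.01, -0.0], 'ee_pos': [0.159, 0.604, 0.239], 'tool_rot': [-0.402, -3.115, 0.002], 'wrist_force': [0.001, 1.016, 0.178], 'wrist_torque': [-0.016, -0.008, -0.024], 'opening': 1.0} 0.008
scene [[392.4836864340998, 0.0, 272.20291246247973], [0.0, 392.4836864340998, 210.26974473871846], [0.0, 0.0, 1.0]] -0.11078170146516302 [ 0.01123752 -0.28821002  0.5963557 ] [ 0.8755177  -0.52529957 -0.95619882]
jig [([222.0, 165.0, 313.0, 253.0], 0.65)]
holddown [([232.0, 166.0, 312.0, 249.0], 0.67)]
handle [([235.0, 164.0, 312.0, 252.0], 0.75)]
weight [([233.0, 165.0, 311.0, 250.0], 0.81)]
bench_block [([140.0, 206.0, 167.0, 228.0], 0.87), ([231.0, 247.0, 273.0, 279.0], 0.79), ([295.0, 290.0, 332.0, 323.0], 0.6)]
brass_can [([161.0, 230.0, 182.0, 261.0], 0.85)]
pink_jar [([330.0, 214.0, 351.0, 241.0], 0.96)]
wood_spool []
top [[465.9403374493205, 0.0, 288.5325288558652], [0.0, 465.9403374493205, 216.81951280067824], [0.0, 0.0, 1.0]] -0.06074945728200531 [0.56455422 0.0884946  1.20639808] [ 0.03651376 -0.06216769 -1.5509237 ]
jig [([243.0, 186.0, 329.0, 241.0], 0.82), ([242.0, 187.0, 329.0, 238.0], 0.38)]
holddown [([246.0, 188.0, 330.0, 240.0], 0.7)]
handle [([242.0, 186.0, 330.0, 239.0], 0.65)]
weight [([245.0, 191.0, 331.0, 238.0], 0.61)]
bench_block [([271.0, 230.0, 302.0, 263.0], 0.84), ([338.0, 247.0, 377.0, 282.0], 0.84), ([247.0, 190.0, 332.0, 241.0], 0.62)]
brass_can [([206.0, 262.0, 224.0, 275.0], 0.46)]
pink_jar [([330.0, 158.0, 344.0, 168.0], 0.58)]
wood_spool [([387.0, 268.0, 406.0, 281.0], 0.8)]
```

View pics/scene0.png

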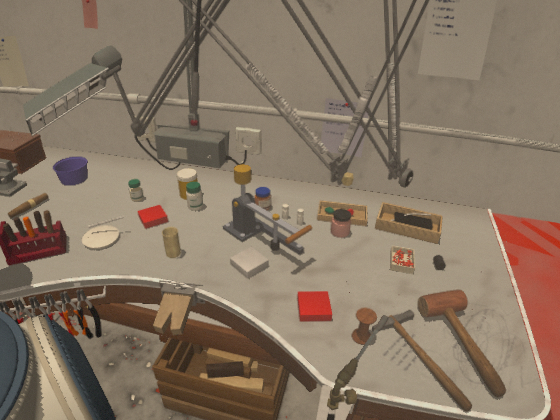

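View pics/top0.png

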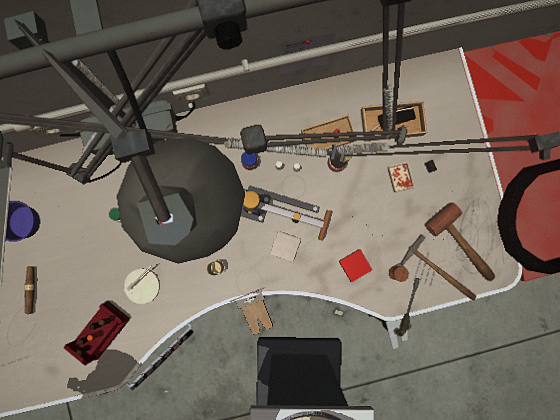

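Run:
```python
import cv2
a=cv2.imread("pics/scene0.png")[150:340,130:400];cv2.imwrite("pics/scene0c.png",cv2.resize(a,None,fx=2.9,fy=2.9,interpolation=cv2.INTER_CUBIC))
a=cv2.imread("pics/top0.png")[140:300,190:420];cv2.imwrite("pics/top0c.png",cv2.resize(a,None,fx=3.4,fy=3.4,interpolation=cv2.INTER_CUBIC))
```

```text
(no output)
```

View pics/scene0c.png

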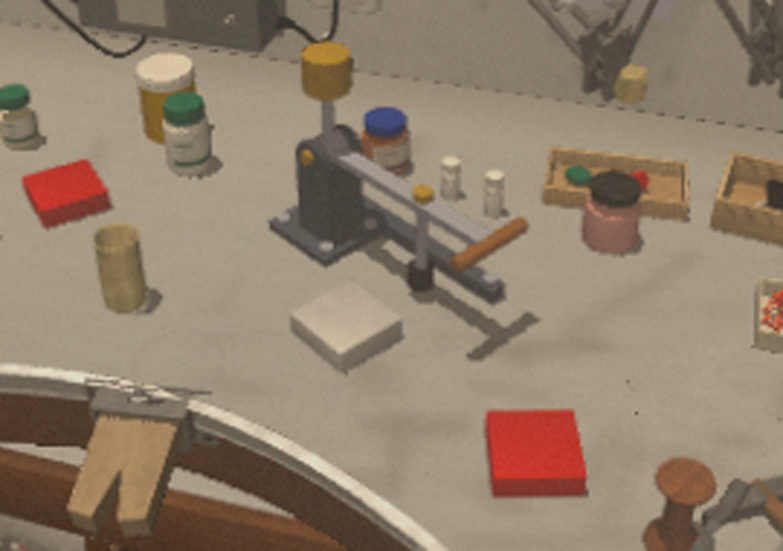

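View pics/top0c.png

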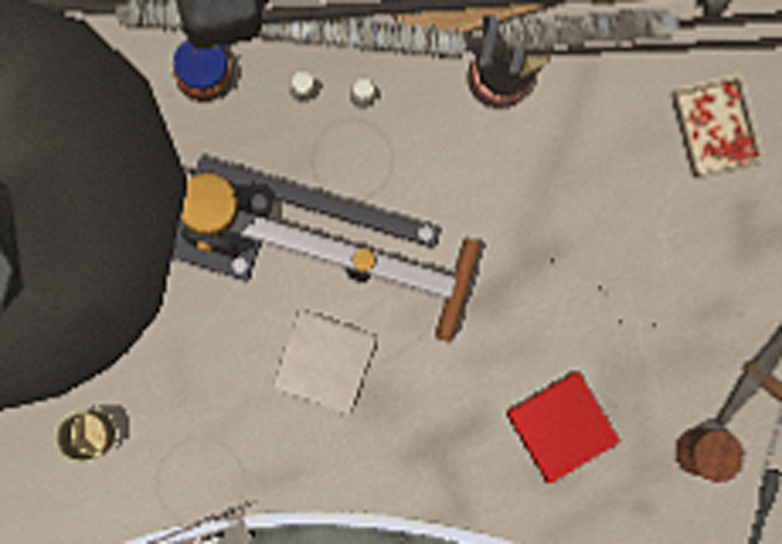

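```bash
cat > h.py <<'E'
import numpy as np,cv2
from scipy.spatial.transform import Rotation as R
from scipy.optimize import least_squares
def proj(p,P):
    P=np.atleast_2d(P); c=(P-p["eye"])@R.from_rotvec(p["orientation"]).as_matrix()
    s=np.c_[c[:,0]/-c[:,2],-c[:,1]/-c[:,2]]; r2=(s**2).sum(1,keepdims=True)
    s=s*(1+p["k1"]*r2); K=p["K"]; return np.c_[K[0,0]*s[:,0]+K[0,2],K[1,1]*s[:,1]+K[1,2]]
def unproj(p,uv,z):
    uv=np.atleast_2d(np.array(uv,float)).reshape(-1,1,2)
    s=cv2.undistortPoints(uv,np.array(p["K"]),np.array([p["k1"],0,0,0.])).reshape(-1,2)
    # k1 applied to forward ray: standard model
    d=np.c_[s[:,0],-s[:,1],-np.ones(len(s))]@R.from_rotvec(p["orientation"]).as_matrix().T
    t=(z-p["eye"][2])/d[:,2]; return p["eye"]+t[:,None]*d
def tf(q,P):
    c,s=np.cos(q[2]),np.sin(q[2]); P=np.atleast_2d(np.array(P,float))
    return np.c_[q[0]+c*P[:,0]-s*P[:,1],q[1]+s*P[:,0]+c*P[:,1],P[:,2]]
def fs(u,v): return [130+u/2.9,150+v/2.9]
def ft(u,v): return [190+u/3.4,140+v/3.4]
def fit(obs,q0):
    # obs list of (pic, pt, uv)
    f=lambda q:np.concatenate([(proj(p,tf(q,P))[0]-uv) for p,P,uv in obs])
    r=least_squares(f,q0,loss="soft_l1"); return r.x,f(r.x).reshape(-1,2)
E
cat > m1.py <<'E'
from h import *
from rig import get_image
import pickle
S=get_image("scene");T=get_image("top"); pickle.dump((S,T),open("p.pkl","wb"))
print("handle ends top",unproj(T,[ft(447,338),ft(474,242)],.0965).round(3).tolist())
print("handle ends scene",unproj(S,[fs(457,262),fs(524,224)],.09).round(3).tolist())
jo=[(S,(-.037,-.07,.09),fs(457,260)),(S,(.037,-.07,.09),fs(524,225)),(S,(0,.11,.179),fs(327,57)),
(T,(-.037,-.07,.09),ft(447,338)),(T,(.037,-.07,.09),ft(474,242)),(T,(0,.11,.179),ft(208,205)),
(T,(.031,-.05,.016),ft(433,246)),(T,(.047,-.05,.016),ft(440,227))]
q,r=fit(jo,[.6,.1,0]); print("jig",q.round(4),r.round(1).tolist())
a=.031
for p,pts in ((T,[ft(304,310),ft(377,334),ft(349,413),ft(276,388)]),(S,[fs(349,283),fs(402,321),fs(345,352),fs(290,321)])):
    w=unproj(p,pts,.02); print(w.round(4).tolist(),w.mean(0).round(4),np.linalg.norm(np.diff(np.r_[w,w[:1]],axis=0),axis=1).round(4))
    e=w[0]-w[3]; print("yaw",np.arctan2(e[1],e[0]), "in jig", (np.array([[np.cos(q[2]),np.sin(q[2])],[-np.sin(q[2]),np.cos(q[2])]])@(w.mean(0)[:2]-q[:2])).round(4))
E
python3 m1.py
```

```text
handle ends top [[0.582, -0.009, 0.097], [0.65, -0.027, 0.097]]
handle ends scene [[0.588, -0.005, 0.09], [0.654, -0.027, 0.09]]
jig [ 0.6358  0.05   -0.2657] [[-0.1, 2.7], [0.1, -0.0], [-0.7, -1.2], [-0.5, 0.3], [0.0, -1.0], [-0.2, -0.1], [0.9, 0.1], [0.6, -0.3]]
[[0.6025, 0.0923, 0.02], [0.5856, 0.0373, 0.02], [0.5262, 0.0572, 0.02], [0.5439, 0.112, 0.02]] [0.5645 0.0747 0.02  ] [0.0575 0.0626 0.0576 0.0619]
yaw -0.3247410343807179 in jig [-0.0752  0.0052]
[[0.5995, 0.0955, 0.02], [0.5817, 0.0364, 0.02], [0.5303, 0.0552, 0.02], [0.5379, 0.1097, 0.02]] [0.5623 0.0742 0.02  ] [0.0617 0.0547 0.055  0.0632]
yaw -0.2265421536545261 in jig [-0.0772  0.0041]
```

```bash
cat > go.py <<'E'
import sys,json
from h import *
from rig import bot
J=np.array([.6358,.05,-.2657])
def state():
    o=bot.get_obs(); Rj=R.from_euler("z",J[2]); 
    pj=Rj.inv().apply(np.array(o["ee_pos"])-[J[0],J[1],0])*1000
    t=(Rj*R.from_euler("y",np.pi)).inv()*R.from_rotvec(o["tool_rot"])
    print("t",round(o["time"],2),"jig TCP",pj.round(1),"tilt",t.as_rotvec(degrees=True).round(1),"F",Rj.inv().apply(o["wrist_force"]).round(1),"j",np.round(o["joint_positions"],2),"op",round(o["opening"],2))
    return o
def to(x,y,z,tilt=(0,0,0)):
    o=bot.get_obs(); Rj=R.from_euler("z",J[2]); c=R.from_rotvec(o["tool_rot"])
    tg=tf(J,[[x/1e3,y/1e3,z/1e3]])[0]; Rt=Rj*R.from_euler("y",np.pi)*R.from_rotvec(tilt,degrees=True)
    print("->",(x,y,z),tilt,"world",tg.round(3),"shift",(c.inv().apply(tg-o["ee_pos"])*1000).round(1),"turn",(c.inv()*Rt).as_rotvec(degrees=True).round(1))
E
python3 - <<'E'
from go import *
state(); to(0,-150,239); to(0,-150,150,(-45,0,0)); to(0,-150,55,(-45,0,0)); to(0,-78,55,(-45,0,0))
import pickle
S,T=pickle.load(open("p.pkl","rb"))
print(unproj(T,[[180,200],[240,140],[330,145]],.5).round(2).tolist())
print("can",unproj(S,[[171.5,259]],0),"jar",unproj(S,[[340.5,240]],0),"spool",unproj(S,[[366,340]],0))
E
```

```text
t 1.0 jig TCP [-605.9  409.8  239.3] tilt [-0.   0.  -0.5] F [-1.   0.5  0.1] j [ 1.22  0.49  1.35  0.    1.3  -0.1 ] op 1.0
-> (0, -150, 239) (0, 0, 0) world [ 0.596 -0.095  0.239] shift [-6.009e+02 -5.651e+02  3.000e-01] turn [ 0.  -0.   0.5]
-> (0, -150, 150) (-45, 0, 0) world [ 0.596 -0.095  0.15 ] shift [-600.9 -565.2   89.3] turn [-45.   -0.2   0.5]
-> (0, -150, 55) (-45, 0, 0) world [ 0.596 -0.095  0.055] shift [-600.9 -565.2  184.3] turn [-45.   -0.2   0.5]
-> (0, -78, 55) (-45, 0, 0) world [ 0.615 -0.025  0.055] shift [-601.6 -493.2  184.3] turn [-45.   -0.2   0.5]
[[0.63, 0.24, 0.5], [0.73, 0.15, 0.5], [0.72, 0.02, 0.5]]
can [[0.4911772  0.24220822 0.        ]] jar [[ 0.7579603  -0.06629028  0.        ]] spool [[ 0.5003114  -0.22010101  0.        ]]
```

```bash
python3 -m creep '[[0,[-300,-282,0],[0,0,0]],[0,[-300,-282,0],[0,0,0]],[0,[-300,-282,0],[0,0,0]],[0,[-300,-282,0],[0,0,0]],[0,[-300,-282,0],[0,0,0]],[0,[-300,-282,0],[0,0,0]],[0,[-300,-282,0],[0,0,0]],[0,[-300,-282,0],[0,0,0]],[0,[-300,-282,0],[0,0,0]],[0,[-300,-282,0],[0,0,0]]]' 30; python3 -c "
from go import *
state();to(0,-150,150)"
```

```text
time: 1.83
ee_pos: [0.3782, 0.2534, 0.2395]
tool_rot: [0.402, 3.115, 0.0]
wrist_force: [1.4, 0.7, -0.7]
opening: 0.001
t 1.83 jig TCP [-302.   128.6  239.5] tilt [-0.  -0.  -0.5] F [ 1.2  1.1 -0.7] j [ 0.46  0.26  1.74 -0.    1.14 -0.85] op 0.0
-> (0, -150, 150) (0, 0, 0) world [ 0.596 -0.095  0.15 ] shift [-299.5 -281.3   89.6] turn [0.  0.  0.5]
```

```bash
python3 -m creep '[[0,[-300,-292,50],[-22,0,0]],[0,[-300,-292,50],[-22,0,0]],[0,[-300,-292,50],[-22,0,0]],[0,[-300,-292,50],[-22,0,0]],[0,[-300,-292,50],[-22,0,0]],[0,[-300,-292,50],[-45,0,0]],[0,[-300,-292,50],[-45,0,0]],[0,[-300,-292,50],[-45,0,0]],[0,[-300,-292,50],[-45,0,0]],[0,[-300,-292,50],[-45,0,0]]]'
python3 - <<'E'
from go import *
state();to(0,-160,60,(-45,0,0)); to(0,-80,55,(-45,0,0))
from rig import get_image
cv2.imwrite("pics/s1.png",get_image("scene")["image"][:,:,::-1])
E
```

```text
time: 2.67
ee_pos: [0.538, -0.0148, 0.199]
tool_rot: [0.364, 2.784, 1.168]
wrist_force: [0.9, -0.4, -0.9]
opening: -0.003
t 2.67 jig TCP [-77.3 -88.2 199. ] tilt [-45.5   0.1  -0.3] F [ 1.  -0.1 -0.9] j [-0.58  0.55  1.72  0.78  1.29 -2.28] op -0.0
-> (0, -160, 60) (-45, 0, 0) world [ 0.594 -0.104  0.06 ] shift [ -76.9 -149.8   45.8] turn [ 0.5 -0.2  0.2]
-> (0, -80, 55) (-45, 0, 0) world [ 0.615 -0.027  0.055] shift [-77.3 -97.4 106.4] turn [ 0.5 -0.2  0.2]
```

View pics/s1.png

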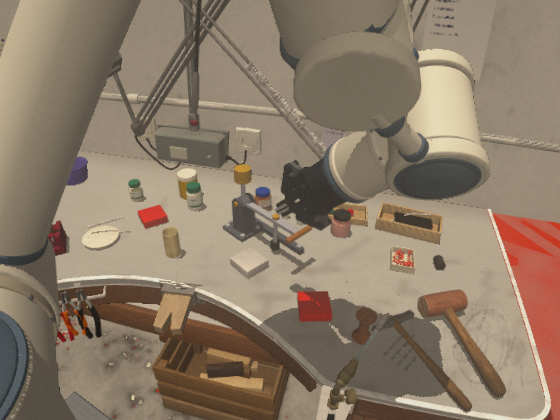

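```bash
python3 -m creep '[[0,[-77,-110,1],[0,0,0]],[0,[-77,-110,1],[0,0,0]],[0,[-77,-110,1],[0,0,0]],[0,[-77,-110,1],[0,0,0]],[0,[-77,-156,47],[0,0,0]],[0,[-77,-156,47],[0,0,0]],[0,[-77,-156,47],[0,0,0]]]'
python3 - <<'E'
from go import *
state();to(0,-80,55,(-45,0,0)); 
from rig import get_image
for n in ("scene","top"): cv2.imwrite(f"pics/{n}2.png",get_image(n)["image"][:,:,::-1])
E
```

```text
time: 3.3
ee_pos: [0.5915, -0.1045, 0.053]
tool_rot: [0.364, 2.795, 1.161]
wrist_force: [-2.0, 0.9, -0.8]
opening: -0.001
t 3.3 jig TCP [  -2.2 -160.7   53. ] tilt [-45.1   0.5  -0.4] F [-2.1  0.3 -0.8] j [-0.65  0.86  1.54  0.77  1.23 -2.41] op -0.0
-> (0, -80, 55) (-45, 0, 0) world [ 0.615 -0.027  0.055] shift [-2.9 58.4 55.7] turn [ 0.1 -0.6  0.1]
```

View pics/scene2.png

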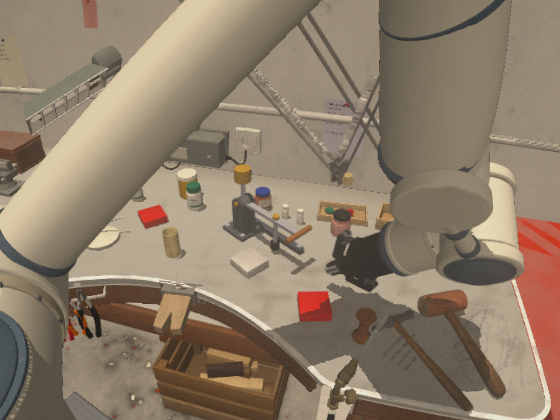

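View pics/top2.png

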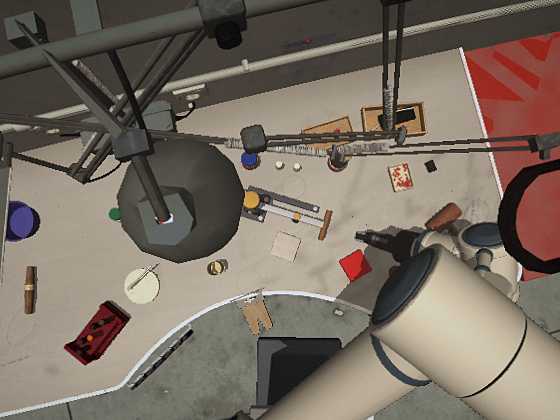

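```bash
python3 -m creep '[[0,[-2,29,28],[0,0,0]],[0,[-2,58,56],[0,0,0]],[0,[-2,58,56],[0,0,0]],[0,[-2,58,56],[0,0,0]]]'
python3 - <<'E'
from go import *
state()
for th in (0,.15,.3,.5,.7,.9,1.0,1.1):
    y=110-180*np.cos(th); z=90+180*np.sin(th); n=20.5*.7071
    to(0,y-n+7,z-n-7,(-45,0,0))
from rig import get_image
for n in ("scene","top"): cv2.imwrite(f"pics/{n}3.png",cv2.resize(get_image(n)["image"][150:300,200:400,::-1],None,fx=3.5,fy=3.5))
E
```

```text
time: 3.73
ee_pos: [0.616, -0.0259, 0.0607]
tool_rot: [0.355, 2.792, 1.156]
wrist_force: [-0.1, -0.8, 0.3]
opening: -0.003
t 3.73 jig TCP [  0.8 -78.4  60.7] tilt [-45.    0.1  -0.7] F [ 0.1 -0.8  0.3] j [-0.52  0.83  1.58  0.84  1.15 -2.37] op -0.0
-> (0, np.float64(-77.49555), np.float64(68.50445)) (-45, 0, 0) world [ 0.615 -0.025  0.069] shift [ 0.8  6.2 -4.9] turn [-0.  -0.4  0.6]
-> (0, np.float64(-75.47434402848761), np.float64(95.40331384524787)) (-45, 0, 0) world [ 0.616 -0.023  0.095] shift [  0.7  26.6 -22.5] turn [-0.  -0.4  0.6]
-> (0, np.float64(-69.45611804260908), np.float64(121.69808719904111)) (-45, 0, 0) world [ 0.618 -0.017  0.122] shift [  0.6  49.5 -36.8] turn [-0.  -0.4  0.6]
-> (0, np.float64(-55.46041114026709), np.float64(154.80104694875652)) (-45, 0, 0) world [ 0.621 -0.004  0.155] shift [  0.3  82.8 -50.3] turn [-0.  -0.4  0.6]
-> (0, np.float64(-35.16714371120792), np.float64(184.4636337027844)) (-45, 0, 0) world [0.627 0.016 0.184] shift [  0.  118.1 -57. ] turn [-0.  -0.4  0.6]
-> (0, np.float64(-9.385344288719587), np.float64(209.50329373294701)) (-45, 0, 0) world [0.633 0.041 0.21 ] shift [ -0.3 154.  -56.5] turn [-0.  -0.4  0.6]
-> (0, np.float64(5.250034943734841), np.float64(219.96922726542135)) (-45, 0, 0) world [0.637 0.055 0.22 ] shift [ -0.6 171.8 -53.5] turn [-0.  -0.4  0.6]
-> (0, np.float64(20.85714814339608), np.float64(228.92177481105836)) (-45, 0, 0) world [0.641 0.07  0.229] shift [ -0.8 189.1 -48.8] turn [-0.  -0.4  0.6]
```

View pics/scene3.png

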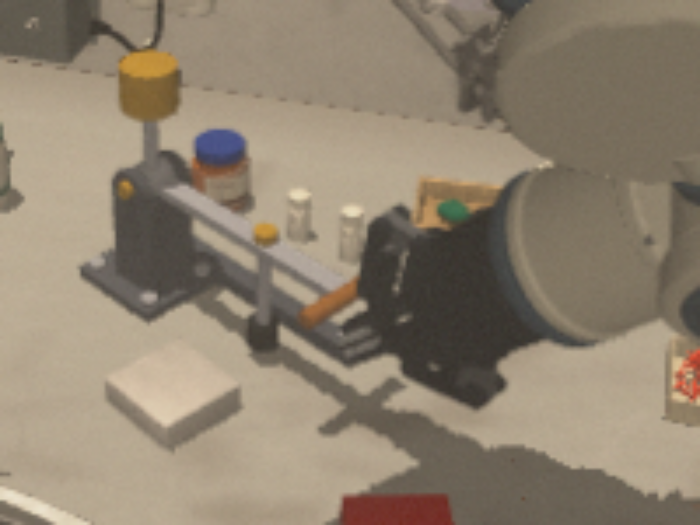

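View pics/top3.png

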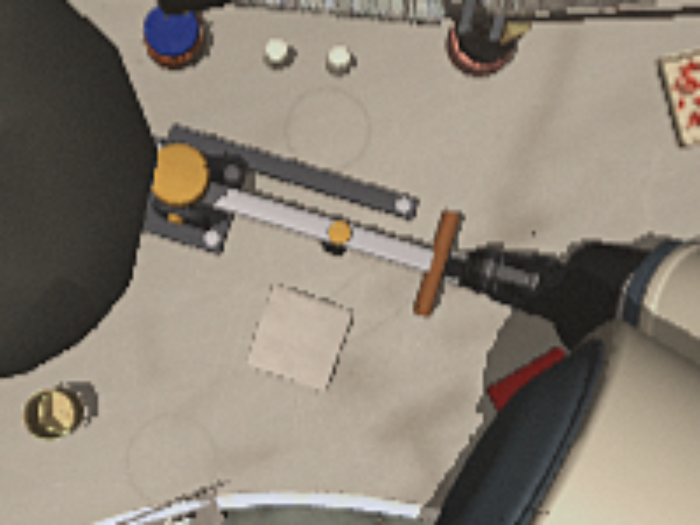

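```bash
python3 -m creep '[[0,[0,6,-5],[0,0,0]],[0,[0,16,-14],[0,0,0]],[0,[0,27,-23],[0,0,0]],[0,[0,38,-31],[0,0,0]],[0,[0,50,-37],[0,0,0]],[0,[0,66,-45],[0,0,0]],[0,[0,83,-50],[0,0,0]],[0,[0,83,-50],[0,0,0]]]'
python3 - <<'E'
from go import *
state()
from rig import get_image
for n in ("scene",): cv2.imwrite(f"pics/{n}4.png",get_image(n)["image"][:,:,::-1])
E
```

```text
time: 4.5
ee_pos: [0.6225, -0.0055, 0.1565]
tool_rot: [0.358, 2.789, 1.154]
wrist_force: [0.7, -0.2, -1.0]
opening: -0.002
t 4.5 jig TCP [  1.7 -57.  156.5] tilt [-45.   -0.1  -0.6] F [ 0.7 -0.  -1. ] j [-0.48  0.68  1.56  0.81  1.25 -2.21] op -0.0
```

View pics/scene4.png

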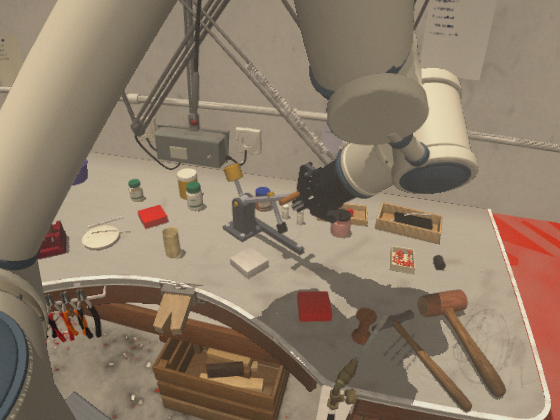

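```bash
python3 -m creep '[[0,[0,17,-4],[0,0,0]],[0,[0,35,-7],[0,0,0]],[0,[0,53,-7],[0,0,0]],[0,[0,71,-6],[0,0,0]],[0,[0,89,-3],[0,0,0]],[0,[0,106,2],[0,0,0]],[0,[0,122,8],[0,0,0]],[0,[0,122,8],[0,0,0]]]'
python3 - <<'E'
from go import *
state()
from rig import get_image
for n in ("scene",): cv2.imwrite(f"pics/{n}5.png",get_image(n)["image"][:,:,::-1])
E
```

```text
time: 5.22
ee_pos: [0.645, 0.0851, 0.2343]
tool_rot: [0.358, 2.791, 1.157]
wrist_force: [-0.2, 0.4, 0.4]
opening: -0.001
t 5.22 jig TCP [ -0.4  36.3 234.3] tilt [-45.    0.2  -0.6] F [-0.3  0.3  0.4] j [-0.33  0.57  1.51  0.83  1.26 -2.  ] op -0.0
```

View pics/scene5.png

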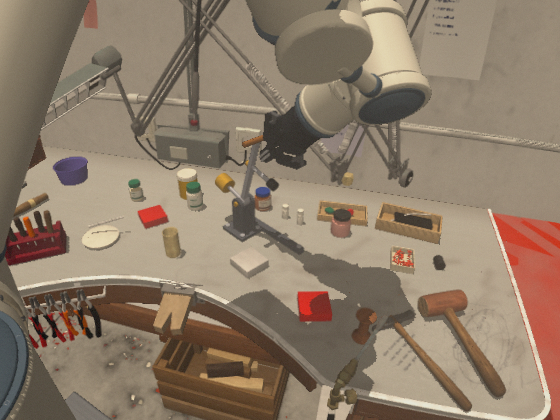

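```bash
python3 -m creep '[[0,[0,-28,-28],[0,0,0]],[0,[0,-57,-57],[0,0,0]],[0,[0,-85,-85],[0,0,0]],[0,[0,-100,-100],[0,0,0]],[0,[0,-100,-100],[0,0,0]],[0,[100,-100,-100],[0,0,0]],[0,[100,-100,-100],[0,0,0]],[0,[200,-100,-100],[0,0,0]],[0,[200,-100,-100],[0,0,0]],[0,[200,-100,-100],[0,0,0]]]'
python3 - <<'E'
from go import *
state()
from rig import get_image
for n in ("scene","top"): cv2.imwrite(f"pics/{n}6.png",get_image(n)["image"][:,:,::-1])
E
```

```text
time: 6.1
ee_pos: [0.4121, -0.0013, 0.2327]
tool_rot: [0.362, 2.793, 1.159]
wrist_force: [0.5, -0.4, -0.1]
opening: -0.0
t 6.1 jig TCP [-202.4 -108.2  232.7] tilt [-45.    0.3  -0.4] F [ 0.6 -0.2 -0.1] j [-0.71  0.37  1.96  0.72  1.31 -2.39] op -0.0
```

View pics/scene6.png

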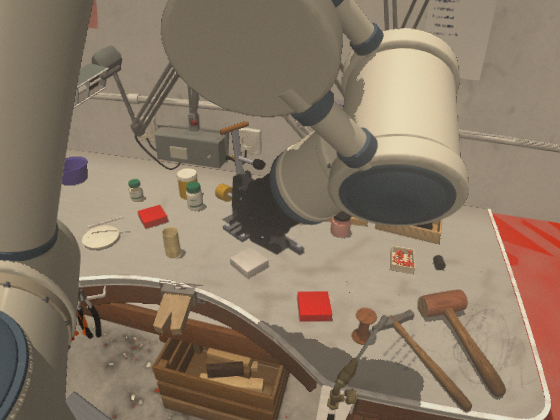

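View pics/top6.png

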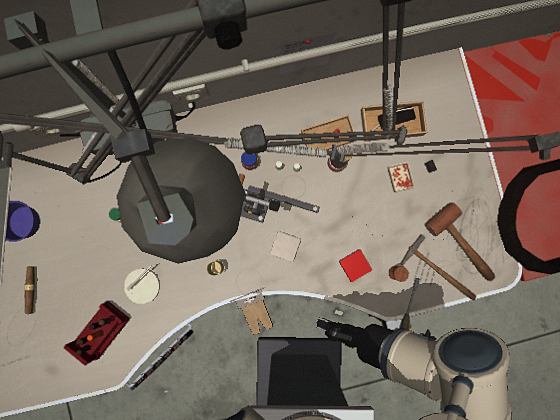

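Run:
```python
from h import *
from rig import get_image
import pickle
T=get_image("top");S=get_image("scene");pickle.dump((S,T),open("p2.pkl","wb"))
cv2.imwrite("pics/tz.png",cv2.resize(T["image"][180:270,235:335,::-1],None,fx=6.5,fy=6.5,interpolation=cv2.INTER_CUBIC))
cv2.imwrite("pics/sz.png",cv2.resize(S["image"][215:295,215:315,::-1],None,fx=7,fy=7,interpolation=cv2.INTER_CUBIC))
```

```text
(no output)
```

View pics/tz.png

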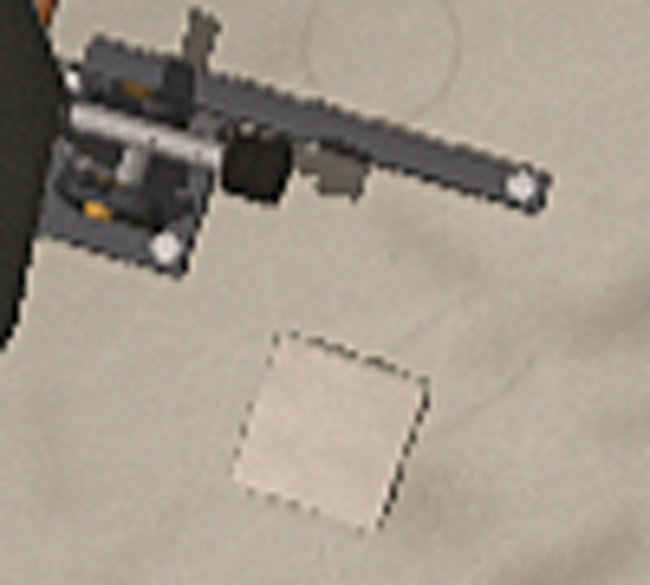

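View pics/sz.png

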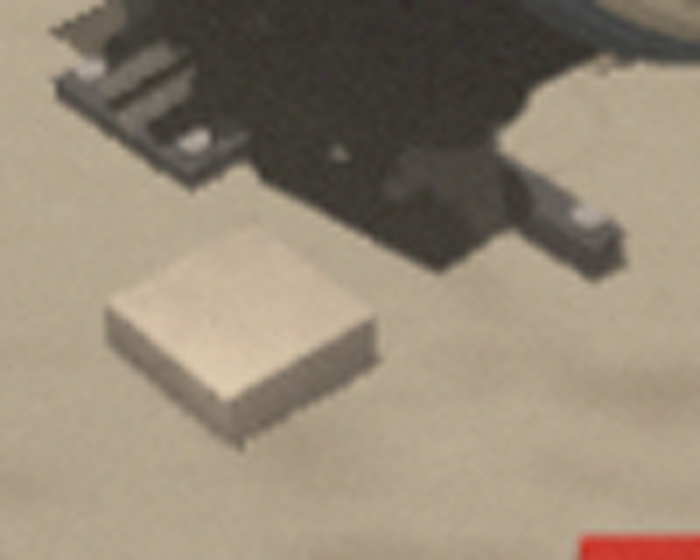

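```bash
cat > m2.py <<'E'
from h import *
import pickle
S,T=pickle.load(open("p2.pkl","rb"))
ft=lambda u,v:[235+(u+.5)/6.5-.5,180+(v+.5)/6.5-.5]
fs=lambda u,v:[215+(u+.5)/7-.5,215+(v+.5)/7-.5]
jt=[(T,(.031,-.05,0),ft(538,213)),(T,(.047,-.05,.016),ft(551,180)),(T,(-.035,.072,0),ft(182,278)),(T,(.047,.13,.016),ft(100,36))][:3]
js=[(S,(.031,-.05,0),fs(597,280)),(S,(.047,-.05,0),fs(625,265)),(S,(-.035,.072,0),fs(190,188)),(S,(-.035,.148,0),fs(57,90))]
a=.031
bt=[(T,(a,a,.02),ft(281,335)),(T,(a,-a,.02),ft(428,382)),(T,(-a,-a,.02),ft(380,528)),(T,(-a,a,.02),ft(235,482))]
bs=[(S,(a,a,.02),fs(258,226)),(S,(-a,a,.02),fs(105,312)),(S,(-a,-a,.02),fs(228,402)),(S,(a,-a,.02),fs(376,318)),(S,(-a,-a,0),fs(240,448)),(S,(-a,a,0),fs(110,347)),(S,(a,-a,0),fs(378,360))]
for nm,jo,bo in (("top",jt,bt),("scene",js,bs),("both",jt+js,bt+bs)):
    q,r=fit(jo,[.636,.05,-.266]); b,rb=fit(bo,[.564,.075,-.3])
    d=R.from_euler("z",-q[2]).apply(np.r_[b[:2]-q[:2],0])
    print(nm,"jig",q.round(4),"blk",b.round(4),"blk in jig",(d[:2]*1000).round(1),np.degrees(b[2]-q[2]).round(1),"res",abs(r).max().round(1),abs(rb).max().round(1))
E
python3 m2.py
```

```text
top jig [ 0.6374  0.0536 -0.306 ] blk [ 0.5651  0.0761 -0.2915] blk in jig [-75.7  -0.3] 0.8 res 1.4 0.6
scene jig [ 0.6408  0.0559 -0.2963] blk [ 0.5652  0.0766 -0.3069] blk in jig [-78.3  -2.3] -0.6 res 1.6 1.2
both jig [ 0.6385  0.0546 -0.3006] blk [ 0.5651  0.0764 -0.2995] blk in jig [-76.6  -0.9] 0.1 res 1.5 1.0
```

Run:
```python
from h import *
import pickle
S,T=pickle.load(open("p2.pkl","rb"))
g=T["image"].astype(float).mean(2)
def cross(u,v0,v1,lev=110,last=False):
    # subpixel rows crossing lev from bright->dark along increasing v
    c=g[:,u]; out=[]
    for v in range(v0,v1):
        a,b=c[v],c[v+1]
        if (a-lev)*(b-lev)<0: out.append((v+(a-lev)/(a-b), b<a))
    return out
top=[];bot=[]
for u in list(range(256,262))+list(range(270,316)):
    o=cross(u,182,215)
    d=[v for v,k in o if k]; e=[v for v,k in o if not k]
    if d: top.append((u,d[0]))
    if e and u>292: bot.append((u,e[-1]))
for nm,p,z in (("top edge",top,.016),("bottom",bot,0)):
    p=np.array(p); w=unproj(T,p,z)
    k=np.ones(len(w),bool)
    for _ in range(4):
        f=np.polyfit(w[k,1],w[k,0],1); r=w[:,0]-np.polyval(f,w[:,1]); k=abs(r)<.0015
    # jig y dir = (dx,dy)=(f0,1): yaw: jig y=(-sin,cos)
    print(nm,"yaw",-np.arctan(f[0]).round(4),k.sum(),len(k),"x at y=.05",np.polyval(f,.05).round(4))
    q=-np.arctan(f[0]); n=np.array([np.cos(q),np.sin(q)]); print(" offset along n", (w[k][:,:2]@n).mean().round(4))
```

```text
top edge yaw -0.2798 46 50 x at y=.05 0.6849
 offset along n 0.6444
bottom yaw -0.273 23 23 x at y=.05 0.6688
 offset along n 0.6305
```

```bash
sed -i 's/^J=.*/J=np.array([.637,.0525,-.276])/' go.py
python3 - <<'E'
from go import *
state();print(bot.nose_length);to(-150,2,150,(0,-15,0))
E
```

```text
t 6.3 jig TCP [-198.5 -113.7  233. ] tilt [-45.    0.4  -1. ] F [ 0.4 -0.   0.5] j [-0.71  0.37  1.95  0.72  1.31 -2.39] op 0.0
0.008
-> (-150, 2, 150) (0, -15, 0) world [0.493 0.095 0.15 ] shift [-50.6  22.5 139.9] turn [ 44.9 -14.6  -4.9]
```

```bash
python3 -m creep '[[0.35,[-51,22,140],[45,-14.6,-4.9]],[0.35,[-51,22,140],[45,-14.6,-4.9]],[0.35,[-51,22,140],[45,-14.6,-4.9]],[0.35,[-51,22,140],[45,-14.6,-4.9]],[0.35,[-51,22,140],[45,-14.6,-4.9]],[0.35,[-51,22,140],[45,-14.6,-4.9]],[0.35,[-51,22,140],[45,-14.6,-4.9]],[0.35,[-51,22,140],[45,-14.6,-4.9]],[0.35,[-51,22,140],[45,-14.6,-4.9]]]'
python3 - <<'E'
from go import *
state();to(-150,2,60,(0,-15,0));to(-150,2,14,(0,-15,0))
from rig import get_image
for n in ("scene","top"): cv2.imwrite(f"pics/{n}7.png",get_image(n)["image"][:,:,::-1])
E
```

```text
time: 7.05
ee_pos: [0.4931, 0.0955, 0.148]
tool_rot: [0.396, 2.877, 0.016]
wrist_force: [0.1, -0.9, -0.4]
opening: 0.352
t 7.05 jig TCP [-150.2    2.1  148. ] tilt [ -2.5 -13.4  -0.1] F [ 0.3 -0.8 -0.4] j [ 0.1   0.38  1.93 -0.08  0.6  -1.13] op 0.35
-> (-150, 2, 60) (0, -15, 0) world [0.493 0.095 0.06 ] shift [20.2 -3.9 85.6] turn [ 2.5 -1.6 -0.2]
-> (-150, 2, 14) (0, -15, 0) world [0.493 0.095 0.014] shift [ 30.9  -5.9 130.3] turn [ 2.5 -1.6 -0.2]
```

View pics/scene7.png

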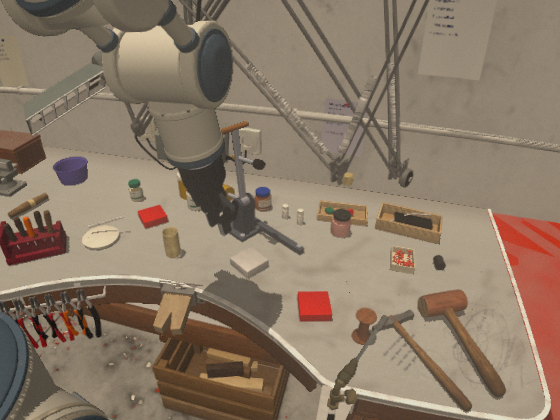

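View pics/top7.png

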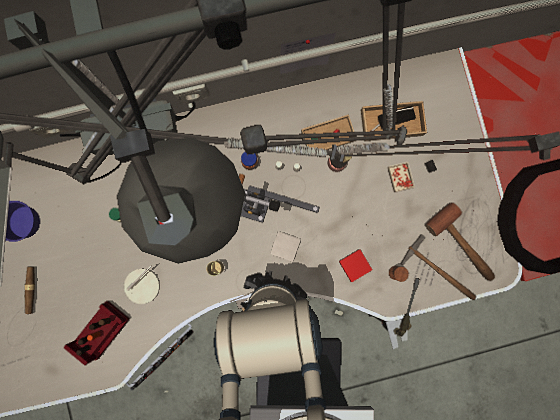

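```bash
python3 -m creep '[[0.35,[13,0,48],[0,0,0]],[0.35,[26,0,97],[0,0,0]],[0.35,[26,0,97],[0,0,0]],[0.35,[26,0,97],[0,0,0]],[0.35,[26,0,97],[0,0,0]]]'
python3 - <<'E'
from go import *
state();to(-150,3,14,(0,-15,0))
E
```

```text
time: 7.57
ee_pos: [0.4893, 0.0993, 0.0468]
tool_rot: [0.399, 2.883, 0.02]
wrist_force: [-0.3, -0.3, 0.9]
opening: 0.354
t 7.57 jig TCP [-154.8    4.7   46.8] tilt [ -2.6 -13.   -0.1] F [-0.2 -0.4  0.9] j [ 0.11  0.58  2.02 -0.14  0.31 -1.06] op 0.35
-> (-150, 3, 14) (0, -15, 0) world [0.493 0.096 0.014] shift [ 2.7 -3.2 32.9] turn [ 2.6 -2.  -0.3]
```

```bash
python3 -m creep '[[0.35,[2,-3,20],[2.6,0,0]],[0.35,[2,-3,28],[2.6,0,0]],[0.35,[2,-3,30],[2.6,0,0]],[0.35,[2,-3,32],[2.6,0,0]],[0.35,[2,-3,32],[2.6,0,0]]]'
python3 - <<'E'
from go import *
state();to(-130,3,14,(0,-13,0));to(-44,3,14,(0,-13,0))
from rig import get_image
for n in ("scene","top"): cv2.imwrite(f"pics/{n}8.png",cv2.resize(get_image(n)["image"][170:310,180:380,::-1],None,fx=3.9,fy=3.9))
E
```

```text
time: 7.98
ee_pos: [0.4947, 0.0966, 0.0167]
tool_rot: [0.407, 2.884, -0.045]
wrist_force: [-0.3, -0.6, 0.0]
opening: 0.351
t 7.98 jig TCP [-148.9    3.7   16.7] tilt [ -0.1 -13.2   0.2] F [-0.1 -0.6  0. ] j [ 0.13  0.65  2.01 -0.33  0.28 -0.85] op 0.35
-> (-130, 3, 14) (0, -13, 0) world [0.513 0.091 0.014] shift [-17.8  -0.6   7. ] turn [ 0.   0.2 -0.2]
-> (-44, 3, 14) (0, -13, 0) world [0.595 0.067 0.014] shift [-101.5   -0.3   26.7] turn [ 0.   0.2 -0.2]
```

View pics/scene8.png

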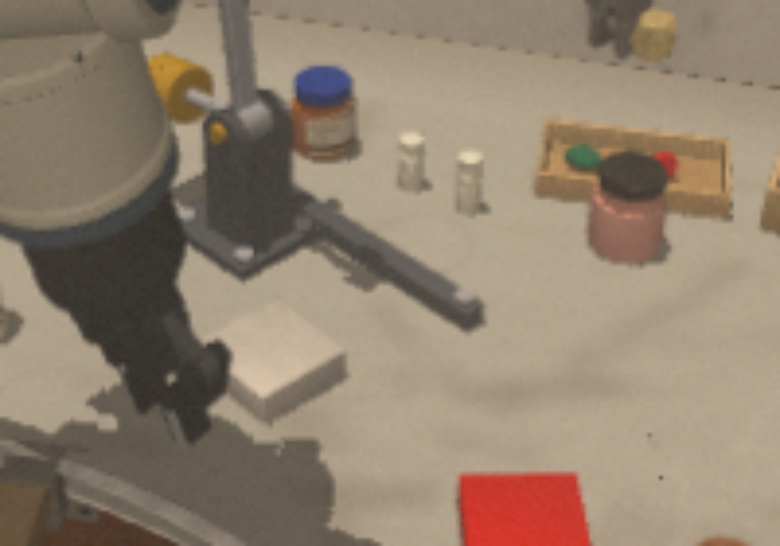

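View pics/top8.png

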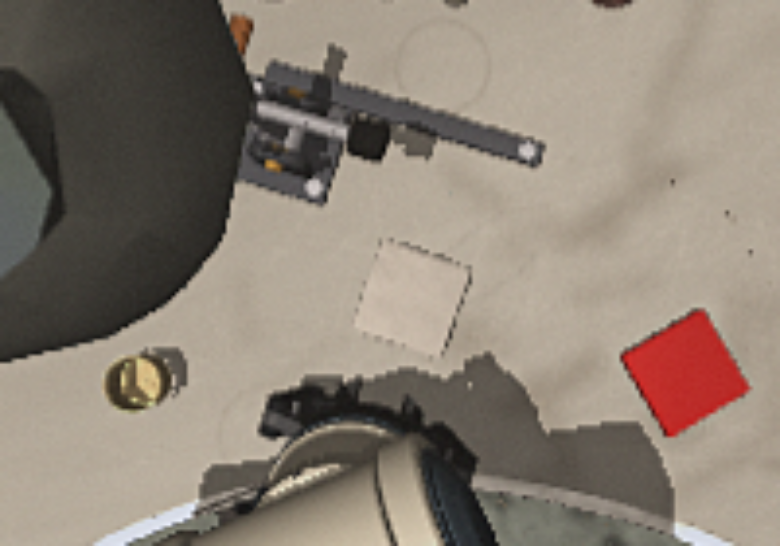

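```bash
python3 -m creep '[[0.35,[-10,0,5],[0,0,0]],[0.35,[-20,0,7],[0,0,0]],[0.35,[-26,0,9],[0,0,0]],[0.35,[-32,0,10],[0,0,0]],[0.35,[-38,0,12],[0,0,0]],[0.35,[-44,0,13],[0,0,0]],[0.35,[-50,0,15],[0,0,0]],[0.35,[-56,0,16],[0,0,0]],[0.35,[-62,0,17],[0,0,0]],[0.35,[-66,0,18],[0,0,0]]]'
python3 - <<'E'
from go import *
state();to(-44,3,14,(0,-13,0))
from rig import get_image
for n in ("scene","top"): cv2.imwrite(f"pics/{n}9.png",cv2.resize(get_image(n)["image"][170:310,180:380,::-1],None,fx=3.9,fy=3.9))
E
```

```text
time: 8.92
ee_pos: [0.5606, 0.0778, 0.0133]
tool_rot: [0.406, 2.885, -0.046]
wrist_force: [-2.2, 2.3, -0.1]
opening: 0.35
t 8.92 jig TCP [-80.4   3.6  13.3] tilt [ -0.  -13.2   0.2] F [-2.7  1.6 -0.1] j [ 0.08  0.69  1.86 -0.21  0.38 -1.02] op 0.35
-> (-44, 3, 14) (0, -13, 0) world [0.595 0.067 0.014] shift [-35.6  -0.4   7.6] turn [-0.   0.2 -0.2]
```

View pics/scene9.png

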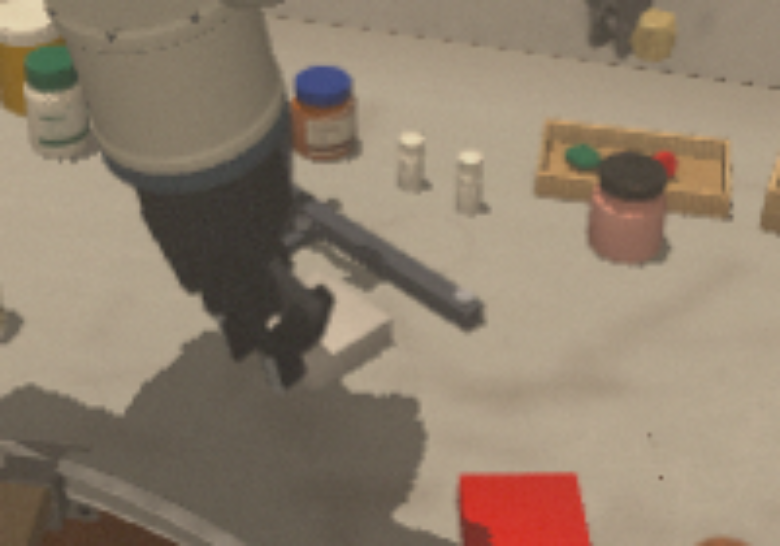

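View pics/top9.png

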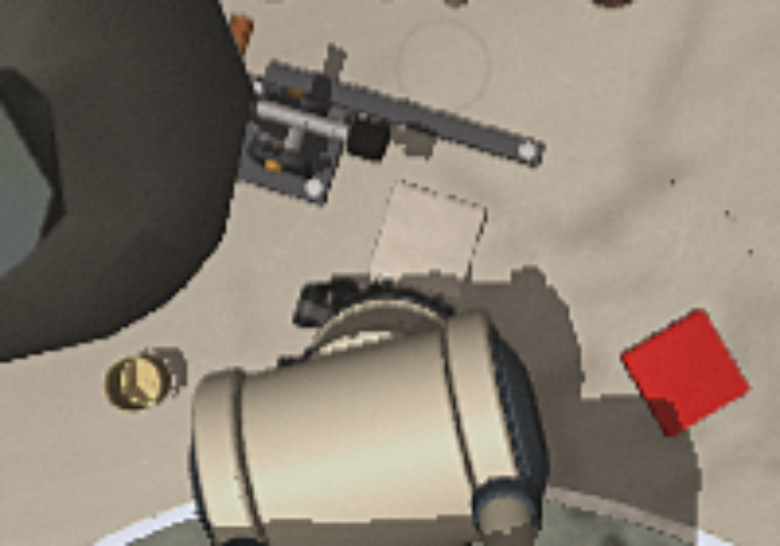

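```bash
python3 -m creep '[[0.35,[-6,0,1],[0,0,0]],[0.35,[-11,0,2],[0,0,0]],[0.35,[-16,0,3],[0,0,0]],[0.35,[-20,0,4],[0,0,0]],[0.35,[-24,0,5],[0,0,0]],[0.35,[-27,0,6],[0,0,0]],[0.35,[-30,0,7],[0,0,0]],[0.35,[-30,0,7],[0,0,0]]]'
python3 - <<'E'
from go import *
state()
from rig import get_image
for n in ("scene","top"): cv2.imwrite(f"pics/{n}10.png",cv2.resize(get_image(n)["image"][170:310,180:380,::-1],None,fx=3.9,fy=3.9))
E
```

```text
time: 9.68
ee_pos: [0.5901, 0.0693, 0.0133]
tool_rot: [0.406, 2.885, -0.046]
wrist_force: [-0.3, 0.2, 0.7]
opening: 0.352
t 9.68 jig TCP [-49.8   3.4  13.3] tilt [ -0.  -13.2   0.2] F [-0.3  0.1  0.7] j [ 0.06  0.71  1.79 -0.18  0.43 -1.08] op 0.35
```

View pics/top10.png

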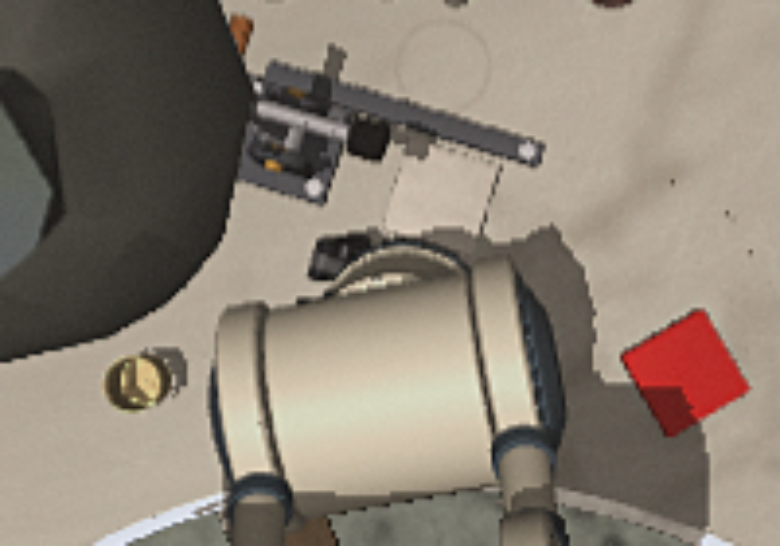

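View pics/scene10.png

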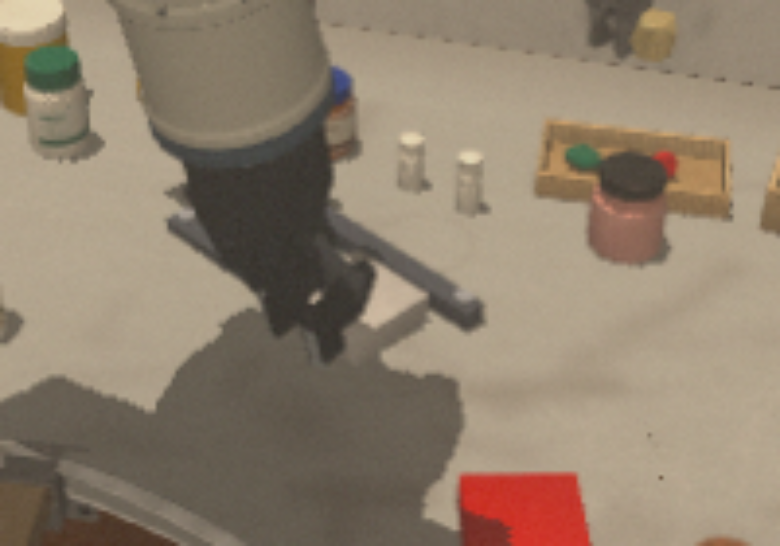

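Run:
```python
from h import *
import pickle
S,T=pickle.load(open("p2.pkl","rb"))
f=lambda u,v:[180+(u+.5)/3.9-.5,170+(v+.5)/3.9-.5]
y=np.array([.2725,.9622]); x=np.array([.9622,-.2725])
b=unproj(T,[f(501,162),f(406,137)],.02)[:,:2]; e=unproj(T,[f(534,166)],0)[0,:2]; e2=unproj(T,[f(545,143)],.016)[0,:2]
hp=unproj(T,[f(323,206)],.0)[0,:2]
print("y of block corner rel stop end", (b[0]-e)@y,(b[0]-e2)@y, "x gap", (b[0]-e)@x,"left corner",(b[1]-e)@x,(b[1]-e)@y,"foot y",(hp-e)@y)
```

```text
y of block corner rel stop end 0.02252770168245131 0.02426750121921092 x gap -0.005646756643103223 left corner -0.008091397618790169 0.0868564188185831 foot y 0.1265936088655142
```

```bash
python3 -m creep '[[0.35,[-1,0,0],[0,0,0]],[0.35,[-2,-1,0],[0,0,0]],[0.35,[-3,-2,1],[0,0,0]],[0.35,[-4,-3,1],[0,0,0]],[0.35,[-5,-4,1],[0,0,0]],[0.35,[-5,-4,1],[0,0,0]]]'
cat > look.py <<'E'
from go import *
import sys
state()
from rig import get_image
n=sys.argv[1]
T=get_image("top");S=get_image("scene")
cv2.imwrite(f"pics/top{n}.png",cv2.resize(T["image"][175:265,240:340,::-1],None,fx=6.5,fy=6.5,interpolation=cv2.INTER_CUBIC))
cv2.imwrite(f"pics/scene{n}.png",cv2.resize(S["image"][170:310,180:380,::-1],None,fx=3.9,fy=3.9,interpolation=cv2.INTER_CUBIC))
E
python3 look.py 11
```

```text
time: 10.28
ee_pos: [0.5932, 0.064, 0.0134]
tool_rot: [0.406, 2.885, -0.046]
wrist_force: [-0.3, 0.9, -1.3]
opening: 0.346
t 10.28 jig TCP [-45.3  -0.9  13.4] tilt [ -0.  -13.2   0.2] F [-0.6  0.7 -1.3] j [ 0.05  0.71  1.79 -0.17  0.43 -1.09] op 0.35
```

View pics/top11.png

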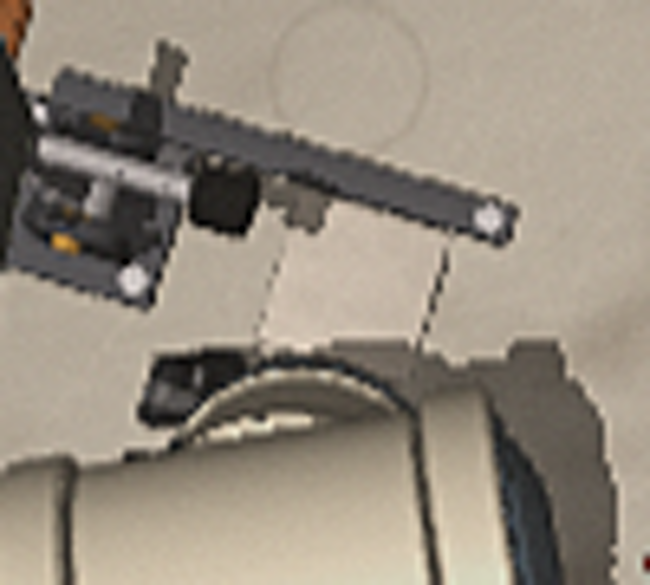

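Run:
```python
from h import *
import pickle
S,T=pickle.load(open("p2.pkl","rb"))
f=lambda u,v:[240+(u+.5)/6.5-.5,175+(v+.5)/6.5-.5]
y=np.array([.2725,.9622]); x=np.array([.9622,-.2725])
P=lambda u,v,z:unproj(T,[f(u,v)],z)[0,:2]
e=P(503,246,0); e2=P(518,209,.016); ft=P(152,310,0)
for n,p in dict(end=e,end2=e2,foot=ft,R1=P(448,240,.02),R2=P(423,345,.02),L1=P(281,240,.02),L2=P(257,350,.02),stopface=P(420,223,.016)).items(): print(n,"y",((p-e)@y*1000-50).round(1),"x",((p-e)@x*1000+31).round(1))
```

```text
end y -50.0 x 31.0
end2 y -50.6 x 45.3
foot y 76.7 x -34.4
R1 y -27.5 x 25.1
R2 y -30.0 x -17.3
L1 y 35.3 x 6.0
L2 y 31.7 x -38.1
stopface y -15.2 x 28.7
```

View pics/scene11.png

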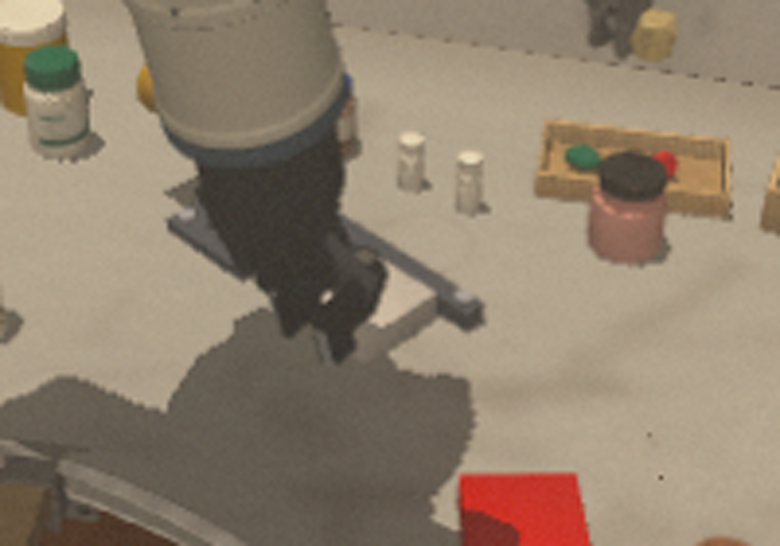

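```bash
python3 -m creep '[[0.35,[-1,0,0],[0,0,0]],[0.35,[-2,0,0],[0,0,0]],[0.35,[-3,0,0],[0,0,0]],[0.35,[-3,0,0],[0,0,0]]]'; python3 look.py 12
```

```text
time: 10.72
ee_pos: [0.5959, 0.0634, 0.0141]
tool_rot: [0.406, 2.886, -0.046]
wrist_force: [-2.2, -0.0, -1.2]
opening: 0.351
t 10.72 jig TCP [-42.5  -0.7  14.1] tilt [ -0.  -13.1   0.2] F [-2.1 -0.6 -1.2] j [ 0.05  0.71  1.78 -0.17  0.44 -1.1 ] op 0.35
```

View pics/top12.png

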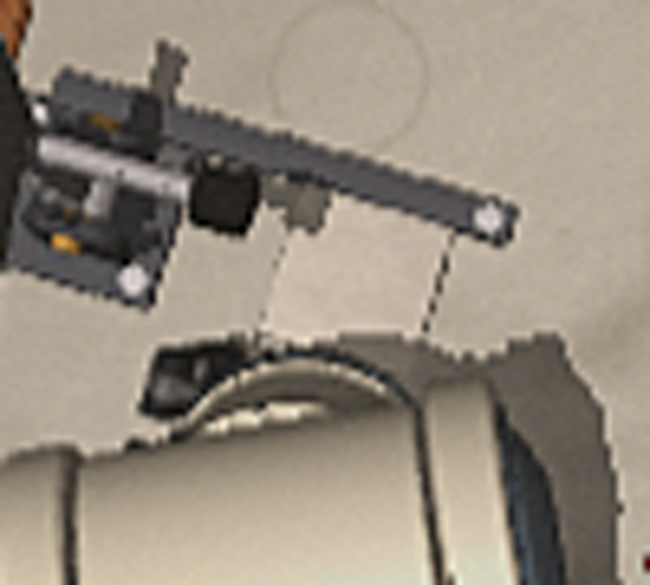

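```bash
python3 -m creep '[[0.35,[-1,0,0],[0,0,0]],[0.35,[-2,0,0],[0,0,0]],[0.35,[-2,0,0],[0,0,0]]]'; python3 -c "
from go import *
state()"
```

```text
time: 11.07
ee_pos: [0.5962, 0.0632, 0.014]
tool_rot: [0.406, 2.888, -0.047]
wrist_force: [-8.9, 5.2, 0.5]
opening: 0.348
t 11.07 jig TCP [-42.2  -0.8  14. ] tilt [  0.  -13.    0.2] F [-10.    2.6   0.5] j [ 0.05  0.71  1.78 -0.17  0.44 -1.1 ] op 0.35
```

```bash
python3 -m creep '[[0.35,[-1,0,0],[0,0,0]],[0.35,[-2,0,0],[0,0,0]],[0.35,[-3,0,0],[0,0,0]],[0.35,[-3,0,0],[0,0,0]]]'; python3 look.py 13
```

```text
time: 11.4
ee_pos: [0.5964, 0.0629, 0.014]
tool_rot: [0.407, 2.893, -0.047]
wrist_force: [-20.6, 15.1, 5.1]
opening: 0.351
t 11.4 jig TCP [-41.9  -1.   14. ] tilt [  0.1 -12.7   0.2] F [-24.    8.9   5.1] j [ 0.04  0.71  1.77 -0.16  0.45 -1.11] op 0.35
```

View pics/top13.png

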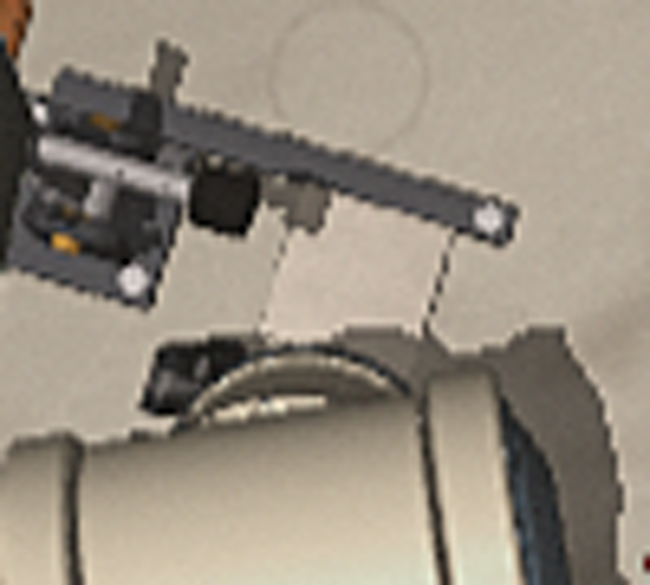

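View pics/scene13.png

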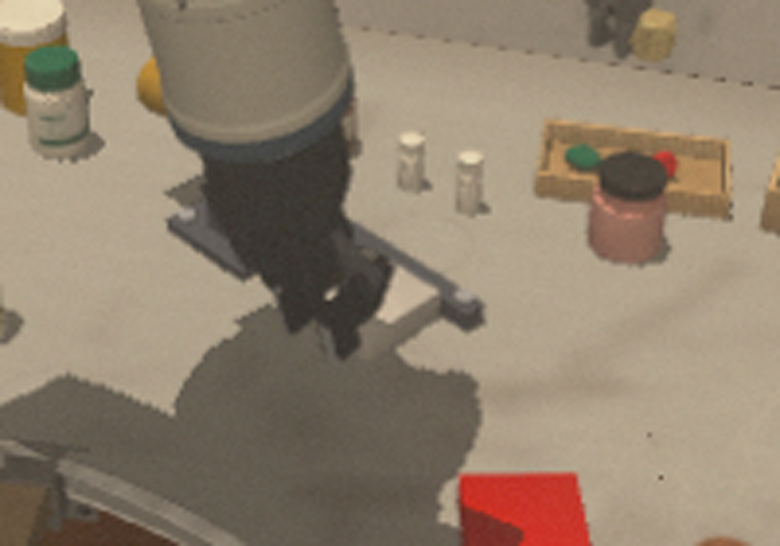

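```bash
python3 -m creep '[[0.35,[4,0,-1],[0,0,0]],[0.35,[10,0,-2],[0,0,0]],[0.35,[30,0,-6],[0,0,0]],[0.35,[60,0,-20],[0,0,0]],[0.35,[90,0,-60],[0,0,0]],[0.35,[110,0,-100],[0,0,0]],[0.35,[130,0,-140],[0,0,0]],[0.35,[150,0,-180],[0,0,0]],[0.35,[150,0,-180],[0,0,0]],[0.35,[150,0,-180],[0,0,0]]]'; python3 look.py 14
```

```text
time: 12.33
ee_pos: [0.42, 0.1144, 0.1593]
tool_rot: [0.404, 2.881, -0.043]
wrist_force: [1.1, -0.1, -0.0]
opening: 0.348
t 12.33 jig TCP [-225.6    0.4  159.3] tilt [ -0.2 -13.4   0.2] F [ 1.1  0.2 -0. ] j [ 0.21  0.29  2.04 -0.19  0.61 -0.94] op 0.35
```

View pics/top14.png

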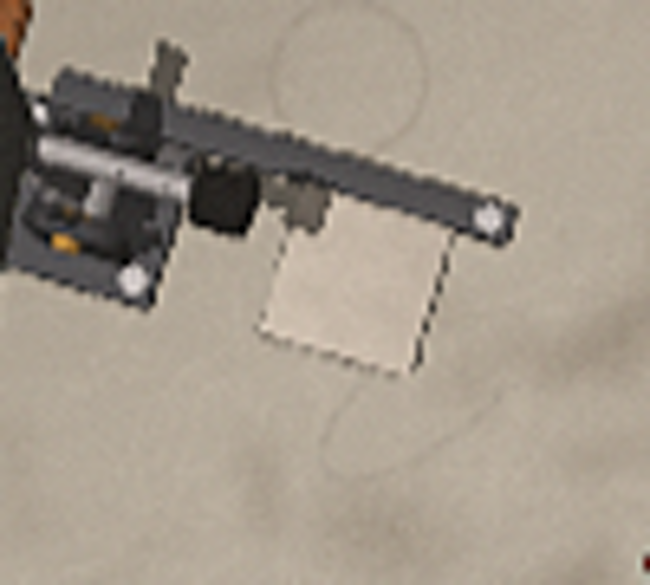

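View pics/scene14.png

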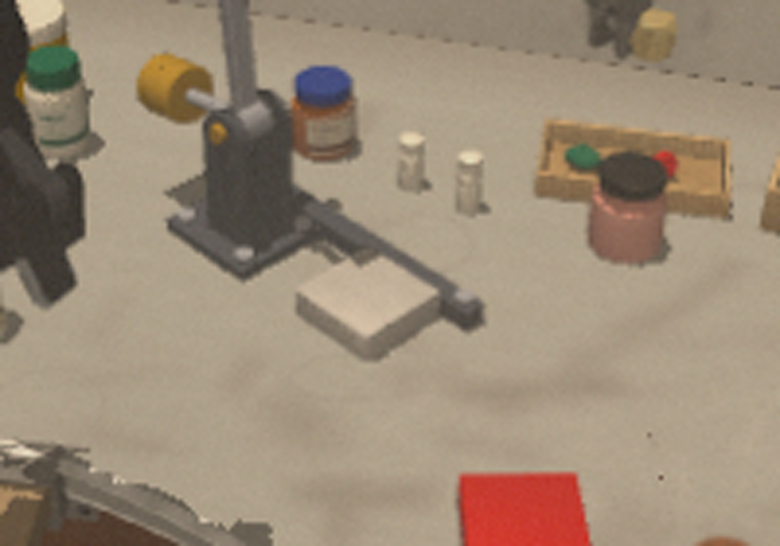

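Run:
```python
from h import *
import pickle
S,T=pickle.load(open("p2.pkl","rb"))
f=lambda u,v:[240+(u+.5)/6.5-.5,175+(v+.5)/6.5-.5]
g=lambda u,v:[180+(u+.5)/3.9-.5,170+(v+.5)/3.9-.5]
q=-.276;y=np.array([-np.sin(q),np.cos(q)]); x=np.array([np.cos(q),np.sin(q)])
a=.031
bt=[(T,(a,-a,.02),f(452,236)),(T,(-a,-a,.02),f(414,374)),(T,(-a,a,.02),f(260,332))]
bs=[(S,(a,-a,.02),g(440,293)),(S,(-a,-a,.02),g(366,336)),(S,(-a,a,.02),g(297,297)),(S,(-a,-a,0),g(369,361)),(S,(-a,a,0),g(299,316)),(S,(a,a,.02),g(374,252))]
jt=[(T,(.031,-.05,0),f(504,247)),(T,(.047,-.05,.016),f(519,209)),(T,(-.035,.072,0),f(152,310))]
js=[(S,(.031,-.05,0),g(470,329)),(S,(.047,-.05,0),g(485,317)),(S,(-.035,.072,0),g(243,279)),(S,(-.035,.148,0),g(168,225))]
for n,b,j in (("top",bt,jt),("scene",bs,js),("both",bt+bs,jt+js)):
    B,rb=fit(b,[.637,.053,-.276]);
    Jq,rj=fit(j,[.637,.053,-.276])
    print(n,"block",B.round(4),"jig",Jq.round(4),"rel",((B[:2]-Jq[:2])@x*1000).round(1),((B[:2]-Jq[:2])@y*1000).round(1),"vs fixed jig",((B[:2]-[.637,.0525])@x*1000).round(1),((B[:2]-[.637,.0525])@y*1000).round(1),abs(rb).max().round(1),abs(rj).max().round(1))
```

```text
top block [ 0.6376  0.0542 -0.2694] jig [ 0.6378  0.0535 -0.3032] rel -0.4 0.6 vs fixed jig 0.1 1.8 1.3 1.1
scene block [ 0.6383  0.0533 -0.2944] jig [ 0.6433  0.0565 -0.2818] rel -4.0 -4.4 vs fixed jig 1.0 1.2 1.9 1.5
both block [ 0.6379  0.0535 -0.2857] jig [ 0.6394  0.0548 -0.2935] rel -1.1 -1.6 vs fixed jig 0.6 1.3 1.8 1.7
```

Run:
```python
from rig import get_image
import cv2
for n in("scene","top"): cv2.imwrite(f"pics/{n}15.png",get_image(n)["image"][:,:,::-1])
```

```text
(no output)
```

View pics/scene15.png

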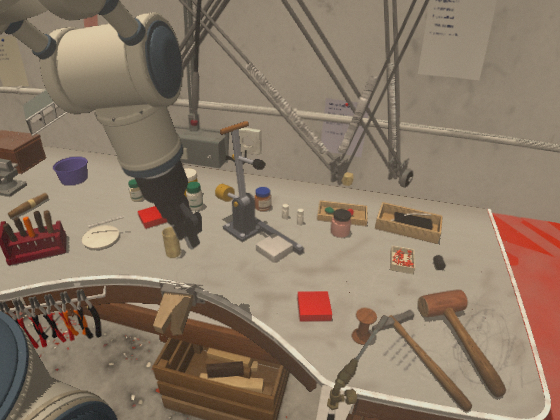

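View pics/top15.png

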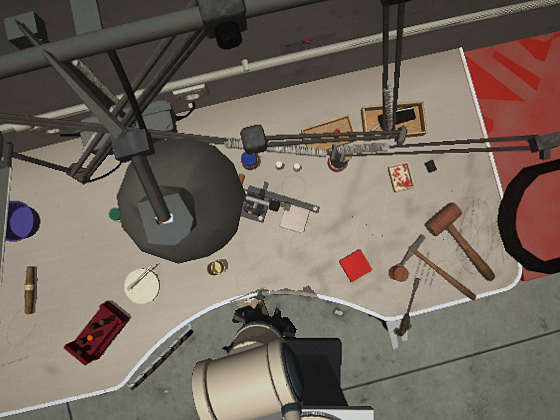

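The final pictures show the arm resting raised (handle at 235,127 in the scene view) and the block flush on the stop (275,246). The can, jar and spool are where they started, and the robot is clear of everything.

```bash
python3 -c "
from rig import ticket
print(ticket.job_done())"
```

```text
the job is handed in; nothing more can be done
None
```

I raised the hold-down arm and pushed the block home against the back stop. The job was handed in at about 12.4 s of the 54 s allowed; the hand-in reports no verdict.

- **Arm:** Shut, slanted fingers pushed the handle up past its balance point, and the arm tipped over. It stayed raised in every picture after that, including the last ones.
- **Block:** Two finger sides pushed it flat along the bench, never lifting it. The last few millimetres were slanted slightly to bring it to the middle. It then met the stop squarely: the tool stopped moving while the push force rose to 24 N.
- **Last checks:** The final pictures show no gap at the stop, and the can, jar and spool look unmoved. With the jig pose I worked to, the block sits within about 2 mm of its place.
- **Disagreements:** Fitting the jig anew from the last pictures put the block 0.4 to 4 mm short of its place in x, and between +0.6 and -4.4 mm off in y. The jig's heading came out anywhere from -0.27 to -0.30 rad. I trusted the measured stop edges and the force rise over those fits, so squareness rests on the contact rather than on a measured angle.

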